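# Stack the salvaged capacitors into a pyramid

### The arm

A 6-joint arm with a two-finger parallel gripper is mounted at the origin on the work surface. World frame = base frame: x ahead of the robot, y to its left, z up, the work surface at z = 0. Lengths are in m, angles in rad, forces in N, time in s.
With the tool pointing down it reaches from about 0.25 to 0.775 m from the base axis. Payload 4 kg.
Tool frame: the origin (TCP) lies at the very end of the fingers, on their centre line; the grasp point (between the pads) lies 19 mm behind it; x points along the fingers, y is the direction in which the jaws open and shut, and the axes are right-handed (so a half turn about x gives the same grasp; the last joint's range is limited). The gripper opens to 85 mm and grips with 20 to 120 N. Pads are 22 mm wide; open, the fingers measure 114 mm over their backs; the gripper's body (76 mm by 85 mm) begins 54 mm behind the grasp point. The pads swing forward as they close: fully open they stand 13 mm farther back than shut.
Start: joints at [-1.38, 0.087, 1.371, -0, 1.684, -0.103], TCP at [0.159, -0.526, 0.231] pointing down, gripper open.
Joint ranges: [-3.1, 3.1], [-0.76, 2.03], [0.27, 2.55], [-1.08, 4.22], [0.17, 2.65], [-2.57, 2.57]. Speed limits (rad/s): [2.79, 2.79, 3.14, 3.14, 3.14, 3.14].

### API

Orientations are given as a unit quaternion [x, y, z, w].
In Python, from cell import bot gives the robot as it stands.
- The arm moves only by the tool step_arm, never from a script. Its arguments are lists of equal length, an entry for each row: "fingers": the opening, from 0 (shut) to 1 (fully open); "linear": the shift along the tool's x, y, z in mm, a list of three; "roll": the turn about the tool's x in degrees. A call has 1 to 20 rows; each row shifts and turns the commanded pose from where the row before left it, along the tool's axes as they then stand; what a row does not reach is not made up. A row lasts 1/8 s, in which the tool goes at most 62.5 mm and 10.7 degrees, less where a joint would pass 70% of its speed; a pose out of reach is approached as far as the arm can. A call with a gripper value outside its range is refused whole. The fingers move at their own pace and stop on an object; "newtons" is the grip in N (left out, the last holds). Time passes only in rows, so rows that do not move let the fingers close. It gives the time, the measured TCP pose, the force and the opening at its end, in the units of the state.
- bot.state(): the state, without advancing time (a new reading comes with each control period).
- bot.get_image(name): name is "side" or "top" or "wrist"; returns the picture (384x512x3 uint8, blue, green, red); there is no depth.
- bot.camera_model(name): a dict with "K" (3x3 intrinsics, pixels), "R" (3x3) and "t" (3): a world point X has camera coordinates R X + t; the wrist camera has in their place "mount" (4x4, takes a point from camera to tool coordinates, whose origin is the TCP and whose axes are the tool frame's). Camera axes: x right, y down, z forward; pixel columns grow to the right and rows downward; lengths in m; the calibration is good to about 2 mm. A picture is of the moment at which its call begins: read the wrist's pose just before it. camera_model takes no time and is no camera call.
- bot.job_done(): hands the job in, once; it reports no verdict.
The state is a dict: "t": time; "qpos": joint angles; "qd": joint speeds; "joint_torque": joint torques, N m; "position": TCP position; "orientation": TCP orientation; "wrist_force": force on the tool from outside, world axes, zero at the start; "moment": the same for the moment, N m; "gripper_width": finger opening in m.
Only numpy, scipy, OpenCV 4.12 (cv2) and the standard library are available. Lean on these libraries where they do the work, as an engineer would, in place of code of your own. Each camera call takes 0.05 s, during which the arm holds its last target. There are 200 camera calls.

### The job

Rack up the amplifier's capacitors as a pyramid on the wooden rack: take the two big ones from the sloping rest and the one lying on the table, saddle two of them in the gaps of the bottom row and then the last one on top of those two. All must have their terminals facing the same way as the bottom row and their ends in line with it. Set them down gently, and leave the bottom row and everything else on the bench where it is.

Things in the scene. Friction and masses are not known exactly. Their poses are not given: they have to be found in the camera images.
- rack: fixed wooden rack 124 x 290 mm with three 8 mm deep grooves along its x at y = -90, 0, +90 mm. Origin under its centre on the table, z up. A capacitor in a groove has its centre 44 mm above the table; one saddled in a gap between two of these lies at y = -45 or +45 mm, centre 89.5 mm up; the one on top at y = 0, 135 mm up. Neighbours in a row have 26 mm of air between them.
- rest: fixed aluminium rest, 180 mm wide (y), floor rising at 40 degrees towards its own +x, two channels at y = -45 and +45 mm with 8 mm high ribs beside them and a 22 mm high stop at the low end. Origin on the table under its middle, z up. A big capacitor lies in each, terminals uphill, centre at x = -23 mm, 71 mm above the table, 26 mm of air between the two.
- cap_p_center (a point): big can capacitor: grey cylinder, 64 mm diameter, 105 mm long, 0.3 to 0.5 kg; one end has a black disc with two 8 mm high screw terminals, the other is plain. Point at its centre; x runs along the axis towards the terminals. Starts in the right-hand (y = -45 mm) channel of the rest, sloping 40 degrees.
- cap_q_center (a point): big can capacitor: grey cylinder, 64 mm diameter, 105 mm long, 0.3 to 0.5 kg; one end has a black disc with two 8 mm high screw terminals, the other is plain. Point at its centre; x runs along the axis towards the terminals. Starts in the left-hand (y = +45 mm) channel of the rest, sloping 40 degrees.
- cap_r_center (a point): big can capacitor: grey cylinder, 64 mm diameter, 105 mm long, 0.3 to 0.5 kg; one end has a black disc with two 8 mm high screw terminals, the other is plain. Point at its centre; x runs along the axis towards the terminals. Starts lying on the table between rack and rest, turned any way; it can roll.
- cap_p_terminals (a point): point in the middle of the terminal end face of that capacitor (cap_p), 52.5 mm from its centre along its x.
- cap_q_terminals (a point): point in the middle of the terminal end face of that capacitor (cap_q), 52.5 mm from its centre along its x.
- cap_r_terminals (a point): point in the middle of the terminal end face of that capacitor (cap_r), 52.5 mm from its centre along its x.
- base_a_center (a point): a capacitor of the same kind (64 x 105 mm) in the bottom row, lying loose in its groove, terminals towards the rack's +x. Point at its centre, x along the axis towards the terminals.
- base_b_center (a point): a capacitor of the same kind (64 x 105 mm) in the bottom row, lying loose in its groove, terminals towards the rack's +x. Point at its centre, x along the axis towards the terminals.
- base_c_center (a point): a capacitor of the same kind (64 x 105 mm) in the bottom row, lying loose in its groove, terminals towards the rack's +x. Point at its centre, x along the axis towards the terminals.
- bottle: closed white plastic bottle, 56 mm across, 150 mm tall, standing beyond the lying capacitor towards the rest. Bystander; origin at the centre of its underside.
- drink_can: plain aluminium drink can, 66 mm across, 115 mm tall, standing beyond the right end of the rack. Bystander; origin at the centre of its underside.
- power_brick: black power brick, 60 x 110 x 32 mm, beyond the rack. Bystander; origin at the centre of its underside.
- solder_reel: white solder reel, 64 mm across, 46 mm tall, near the robot. Bystander; origin at the centre of its underside.
- tape: roll of blue tape lying flat, 90 mm across, 24 mm tall. Bystander; origin at the centre of its underside.
- jar: glass jar with black cap, 64 mm across, 85 mm tall, near the robot. Bystander; origin at the centre of its underside.
- driver: screwdriver 190 mm long lying on the table, right of the rack on the robot's side. Bystander; origin on its axis line.
- small_cap: small standing capacitor, 50 mm across, 76 mm tall with its terminals, between rack and rest; not one of those to be stacked. Bystander; origin at the centre of its underside.
There are look-alikes about, which are no part of the job. What is shaped like the part that bears cap_q_center but pink is not meant. What is shaped like the part that bears cap_r_center but red is not meant.

How it is judged:
By the outcome, as a careful person would: the job done as asked, in the order asked, and still so for the second after the job is handed in, with the robot touching nothing.
It also fails if it takes over 72 s, if anything falls off the work surface, if the arm or the gripper's body presses on something with over 40 N, if the wrist force passes 120 N, or if a joint passes its speed limit or range.

## Working session

There is one attempt and no reset: what is moved stays moved. The work goes in short steps, Python scripts to look and compute and a tool call to move; the robot and the scene stay as the last step left them, time stands still between calls to the robot, and variables do not carry over. Pictures are saved under pics/ and viewed, about 8 in all and at most 12, crops included, and the job is handed in when it is done.

Besides the shell and the picture viewer there is one more tool, called after ">>>" as name([rows], argument=value, ...), one row to a line, values as JSON. step_arm: Moves the arm, as the interface text tells. Its arguments: {"type":"object","properties":{"fingers":{"type":"array","items":{"type":"number"}},"linear":{"type":"array","items":{"type":"array","items":{"type":"number"}}},"roll":{"type":"array","items":{"type":"number"}},"newtons":{"type":"number"}},"required":["fingers","linear","roll"]}

```bash
ls; mkdir -p pics
python3 - <<'E'
from cell import bot
import cv2, numpy as np
np.set_printoptions(precision=4,suppress=True)
for n in("top","side"):
    cv2.imwrite(f"pics/{n}0.png",cv2.resize(bot.get_image(n),(800,600),interpolation=cv2.INTER_CUBIC))
    m=bot.camera_model(n);print(n,m["K"],m["R"],m["t"])
print(bot.camera_model("wrist"));print(bot.state())
E
```

```text
pics
top [[368.5622   0.     245.9584]
 [  0.     368.5622 195.629 ]
 [  0.       0.       1.    ]] [[-0.0056 -0.9998  0.0211]
 [-0.993   0.0031 -0.1184]
 [ 0.1183 -0.0216 -0.9927]] [-0.03    0.559   1.1935]
side [[459.4572   0.     256.5195]
 [  0.     459.4572 199.1118]
 [  0.       0.       1.    ]] [[-0.714  -0.7    -0.0108]
 [-0.4007  0.4214 -0.8135]
 [ 0.5741 -0.5766 -0.5814]] [0.3708 0.3049 1.2737]
{'K': array([[342.4392,   0.    , 258.0455],
       [  0.    , 342.4392, 190.6012],
       [  0.    ,   0.    ,   1.    ]]), 'mount': array([[-0.0009, -0.2701,  0.9628, -0.1433],
       [ 1.    ,  0.0003,  0.001 , -0.0008],
       [-0.0005,  0.9628,  0.2701, -0.0691],
       [ 0.    ,  0.    ,  0.    ,  1.    ]])}
{'t': 0.1, 'qpos': array([-1.3801,  0.0879,  1.3721, -0.    ,  1.6836, -0.1031]), 'qd': array([-0.0003, -0.0019, -0.0034, -0.0007,  0.0008, -0.0012]), 'joint_torque': array([  0.0022, -35.3015, -31.4219,  -0.0001,   0.0079,   0.    ]), 'position': array([ 0.1592, -0.526 ,  0.2302]), 'orientation': array([-0.6994, -0.1042,  0.6995, -0.1028]), 'wrist_force': array([ 0.4073, -0.6748,  1.6889]), 'moment': array([ 0.0308,  0.0287, -0.0039]), 'gripper_width': 0.08528202031123222}
```

View pics/top0.png

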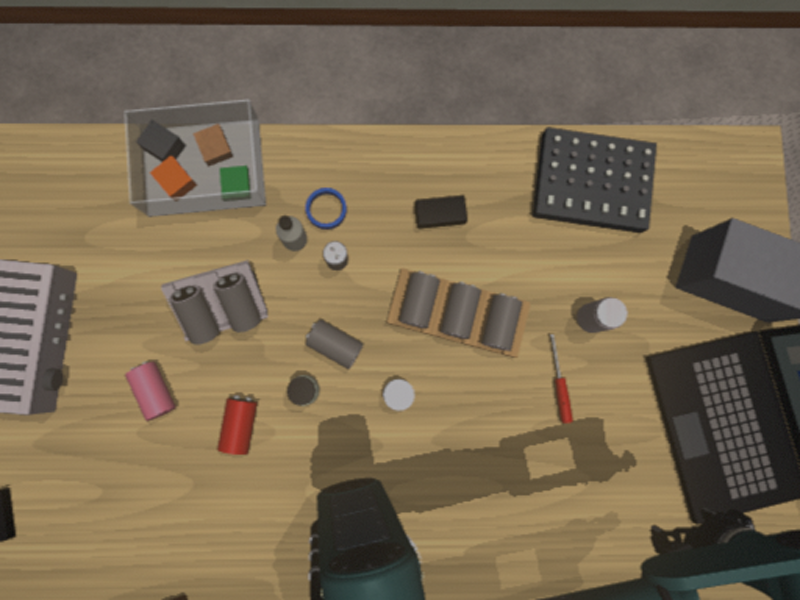

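View pics/side0.png

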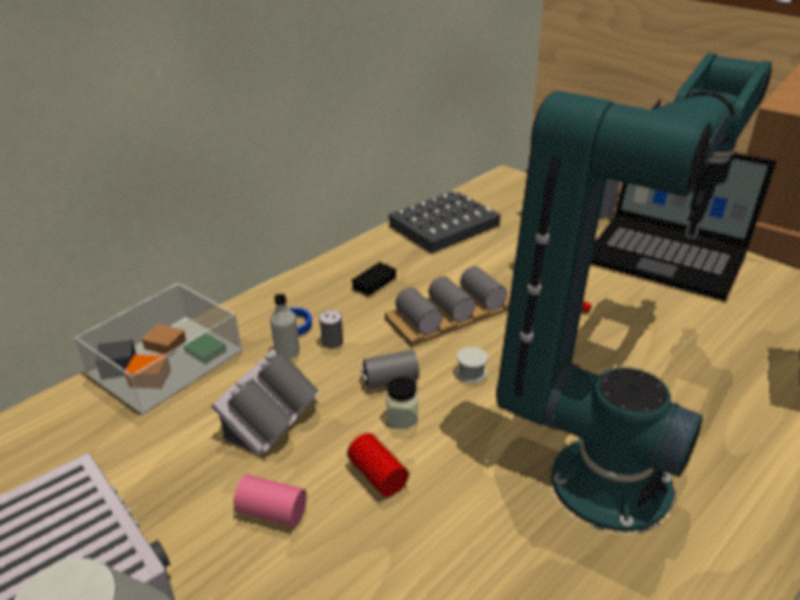

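Top view (800×600): the two grey cans in the rest are at (195,312) and (238,300), and the lying one is at (334,343). The rack row is at (418,300), (460,310), (501,321). The pink (150,390) and red (237,424) cans are look-alikes, and (335,256) is the small standing cap. I choose the grey ones only.

```bash
cat > h.py <<'E'
from cell import bot
import cv2, numpy as np
from scipy.spatial.transform import Rotation as Ro
np.set_printoptions(precision=4,suppress=True)
def cam(n):
    m=bot.camera_model(n)
    if n!="wrist": return m["K"],m["R"],m["t"]
    s=bot.state();T=np.eye(4);T[:3,:3]=Ro.from_quat(s["orientation"]).as_matrix();T[:3,3]=s["position"]
    W=np.linalg.inv(T@m["mount"]);return m["K"],W[:3,:3],W[:3,3]
def ray(c,uv,z):
    K,R,t=c;o=-R.T@t;d=R.T@np.linalg.solve(K,[uv[0],uv[1],1.]);return o+d*(z-o[2])/d[2]
def proj(c,X):
    K,R,t=c;p=(R@np.atleast_2d(X).T).T+t;p=p@K.T;return p[:,:2]/p[:,2:]
def shot(n,name,crop=None,f=1.5625):
    c=cam(n);im=bot.get_image(n);np.savez("pics/"+name+".npz",K=c[0],R=c[1],t=c[2],im=im)
    if crop: im=im[crop[1]:crop[3],crop[0]:crop[2]]
    cv2.imwrite(f"pics/{name}.png",cv2.resize(im,None,fx=f,fy=f,interpolation=cv2.INTER_CUBIC));return c,im
E
python3 - <<'E'
from h import *
c=cam("top");k=1.5625
for n,uv,z in [("rack1",(418,300),.06),("rack2",(460,310),.06),("rack3",(501,321),.06),("r",(334,343),.05),("restL",(195,312),.09),("restR",(238,300),.09),("reel",(398,395),.046),("jar",(303,388),.085),("scap",(335,256),.07),("bottle",(286,222),.15),("red",(237,424),.03),("pink",(150,390),.03),("can",(610,313),.115),("driver",(560,380),.01),("driverbase",(568,422),.01)]:
    print(n,ray(c,np.array(uv)/k,z))
s=bot.state();print(Ro.from_quat(s["orientation"]).as_matrix())
E
```

```text
rack1 [ 0.5675 -0.1024  0.06  ]
rack2 [ 0.5462 -0.19    0.06  ]
rack3 [ 0.5228 -0.2753  0.06  ]
r [0.479  0.0731 0.05  ]
restL [0.5405 0.3504 0.09  ]
restR [0.5646 0.2648 0.09  ]
reel [ 0.371  -0.0595  0.046 ]
jar [0.3874 0.1323 0.085 ]
scap [0.6592 0.0706 0.07  ]
bottle [0.7103 0.1613 0.15  ]
red [0.313  0.2745 0.03  ]
pink [0.384  0.4565 0.03  ]
can [ 0.533  -0.4825  0.115 ]
driver [ 0.3994 -0.4104  0.01  ]
driverbase [ 0.3104 -0.4239  0.01  ]
[[-0.0004  0.2896 -0.9572]
 [ 0.002  -0.9572 -0.2896]
 [-1.     -0.002  -0.0002]]
```

>>> step_arm([
  [-8.5, -23, -42],
  [-8.5, -23, -42],
  [-8.5, -23, -42],
  [-8.5, -23, -42],
  [-8.5, -23, -42],
  [-8.5, -23, -42],
  [-8.5, -23, -42],
  [-8.5, -23, -42],
  [-8.5, -23, -42],
  [-8.5, -23, -42],
  [-8.5, -23, -42],
  [-8.5, -23, -42],
  [0, 0, 0],
  [0, 0, 0],
], fingers=[1, 1, 1, 1, 1, 1, 1, 1, 1, 1, 1, 1, 1, 1], roll=[0, 0, 0, 0, 0, 0, 0, 0, 0, 0, 0, 0, 0, 0])

```text
t: 1.85
position: [0.5614, -0.1165, 0.3325]
orientation: [-0.699, -0.104, 0.7, -0.103]
wrist_force: [-0.7, 0.2, -0.8]
gripper_width: 0.0854
```

Run:
```python
from h import *
shot("wrist","w1");s=bot.state();print(s["t"],s["position"],s["qpos"],Ro.from_quat(s["orientation"]).as_matrix()[:,1])
```

```text
1.9 [ 0.5611 -0.1169  0.3327] [-0.304   0.1443  1.1085 -0.0006  1.89    0.9737] [ 0.2887 -0.9574 -0.0002]
```

View pics/w1.png

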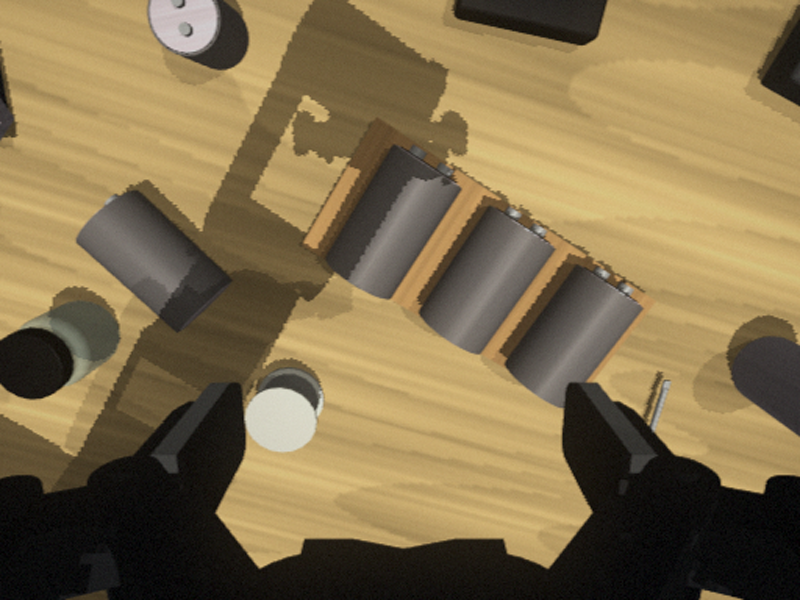

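>>> step_arm([
  [0, -46, -16],
  [0, -46, -16],
  [0, -46, -16],
  [0, -46, -16],
  [0, -46, -16],
  [0, -46, -16],
  [0, -46, -16],
  [0, -46, -16],
  [0, 0, 0],
  [0, 0, 0],
], fingers=[1, 1, 1, 1, 1, 1, 1, 1, 1, 1], roll=[0, 0, 0, 0, 0, 0, 0, 0, 0, 0])

```text
t: 3.15
position: [0.5778, 0.2715, 0.3331]
orientation: [-0.699, -0.103, 0.7, -0.103]
wrist_force: [1.2, -0.4, -0.1]
gripper_width: 0.086
```

Run:
```python
from h import *
shot("wrist","w2");s=bot.state();print(s["t"],s["position"],s["qpos"],Ro.from_quat(s["orientation"]).as_matrix()[:,1])
```

```text
3.2 [0.5779 0.2712 0.3334] [ 0.3504  0.298   0.9235 -0.0008  1.9203  1.6293] [ 0.2874 -0.9578  0.0007]
```

View pics/w2.png

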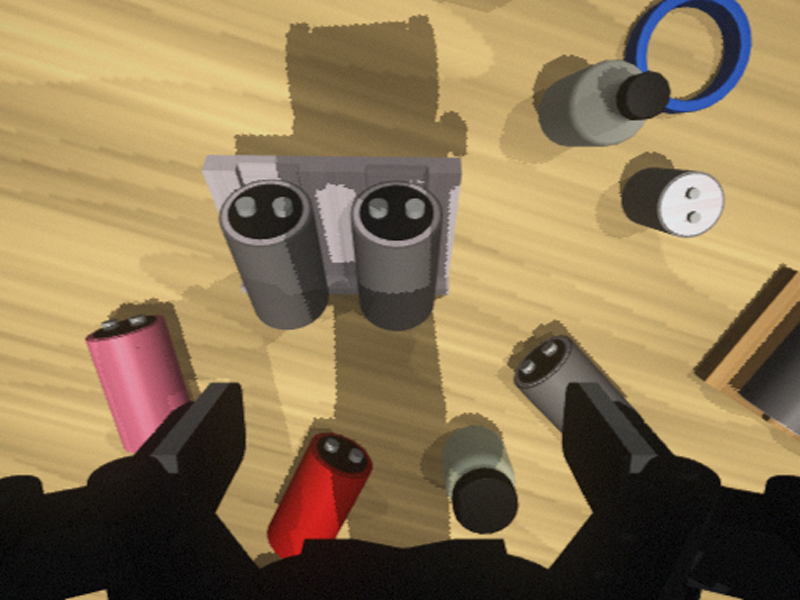

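The terminals of the bottom row face away from the robot, with tips at (515,212). r's terminals point upper-left at (543,362) in w2. P's terminal face is at (396,212) and Q's at (266,212), and both are clearly the grey ones.

```bash
cat >> h.py <<'E'
from scipy.optimize import least_squares
def corners(c,ctr,a):
    K,R,t=c;C=-R.T@t-ctr;d=C-a*(C@a);n=np.linalg.norm(d);d/=n;e=np.cross(a,d);k=.032/n;s=np.sqrt(1-k*k)
    return proj(c,np.array([ctr+.0525*q*a+.032*(k*d+w*s*e) for q in(1,-1) for w in(1,-1)]))  # T+,T-,P+,P-
def load(n):
    z=np.load(f"pics/{n}.npz");return (z["K"],z["R"],z["t"]),z["im"]
k=1.5625
E
python3 - <<'E'
from h import *
c1,i1=load("w1");c2,i2=load("w2")
# rack
cl=np.array([[(395,147),(460,183),(328,262),(392,297)],[(490,205),(554,248),(420,312),(480,352)],[(578,265),(642,308),(506,365),(565,405)]])/k
def rk(p):
    a=np.array([np.cos(p[2]),np.sin(p[2]),0]);y=np.array([-a[1],a[0],0]);return [corners(c1,np.array([p[0],p[1],.044])+y*o,a) for o in(.09,0,-.09)]
f=lambda p:(np.array(rk(p))-cl).ravel()
r=least_squares(f,[.545,-.19,-.25]);print("rack",r.x,np.degrees(r.x[2]));print(r.fun.reshape(3,4,2).round(1))
# individually, x,y,yaw
for j in range(3):
    g=lambda p:(corners(c1,np.array([p[0],p[1],.044]),np.array([np.cos(p[2]),np.sin(p[2]),0]))-cl[j]).ravel()
    q=least_squares(g,[.545,-.19+.09*(1-j),-.25]);print("base",q.x,abs(q.fun).max())
cr=np.array([(77,240),(130,192),(180,331),(231,283)])/k
def fr(p):
    a=np.array([np.cos(p[2]),np.sin(p[2]),0]);ct=np.array([p[0],p[1],.032])
    return np.r_[(corners(c1,ct,a)-cr).ravel(),proj(c2,ct+.0525*a)[0]-np.array((543,362))/k]
r3=least_squares(fr,[.479,.073,1]);print("r",r3.x,np.degrees(r3.x[2]),r3.fun.round(1))
L=[[(219,218),(251,317),(315,210),(328,300)],[(352,215),(357,312),(441,213),(435,312)]]
def ca(p,o):
    co,si=np.cos(p[2]),np.sin(p[2]);X=np.array([co,si,0]);Y=np.array([-si,co,0])
    return np.array([p[0],p[1],.071])-.023*X+o*Y, np.cos(np.radians(40))*X+np.array([0,0,np.sin(np.radians(40))])
def ld(pt,a,b):
    d=(b-a)/np.linalg.norm(b-a);v=np.array(pt)/k-a;return d[0]*v[1]-d[1]*v[0]
def fs(p):
    o=[]
    for off,l,T in((.045,L[0],(267,212)),(-.045,L[1],(396.5,212))):
        ct,a=ca(p,off);q=corners(c2,ct,a);o+=list(proj(c2,ct+.0525*a)[0]-np.array(T)/k)
        o+=[ld(l[0],q[0],q[2]),ld(l[1],q[0],q[2]),ld(l[2],q[1],q[3]),ld(l[3],q[1],q[3])]
    return np.array(o)
r4=least_squares(fs,[.58,.31,.27]);print("rest",r4.x,np.degrees(r4.x[2]),r4.fun.round(1))
for o in(.045,-.045):print(ca(r4.x,o))
def draw(im,q):
    for u,v in((0,1),(1,3),(3,2),(2,0)): cv2.line(im,*[tuple((x*k).astype(int).tolist()) for x in(q[u],q[v])],(0,255,0),1)
A=[cv2.resize(i,None,fx=k,fy=k) for i in(i1,i2)]
for q in rk(r.x):draw(A[0],q)
a=np.array([np.cos(r3.x[2]),np.sin(r3.x[2]),0]);draw(A[0],corners(c1,np.array([*r3.x[:2],.032]),a))
for o in(.045,-.045):draw(A[1],corners(c2,*ca(r4.x,o)))
cv2.imwrite("pics/fit.png",np.hstack([A[0][110:440,50:680],A[1][110:440,200:640]])[:, :1070][:, :800] if 0 else np.vstack([A[0][110:430,60:660],cv2.copyMakeBorder(A[1][150:420,180:660],0,0,0,120,0)]))
E
```

```text
rack [ 0.5432 -0.1922 -0.2738] -15.685006454578366
[[[ 43.3  27.8]
  [-42.1 -24.3]
  [ 40.6  23.5]
  [-42.4 -25.4]]

 [[ 41.7  29.9]
  [-41.8 -25.9]
  [ 38.5  27.6]
  [-39.5 -25.8]]

 [[ 41.8  28.8]
  [-42.  -27.2]
  [ 37.7  27.9]
  [-38.9 -27.1]]]
base [ 0.5669 -0.1063 -0.2524] 43.274964072722526
base [ 0.5441 -0.1918 -0.2744] 41.78396178016368
base [ 0.519  -0.2782 -0.3211] 42.1070269330487
r [0.478  0.0748 1.1439] 65.53942985318567 [ 35.6 -30.7 -34.1  36.7  34.5 -37.2 -30.4  30.2  -3.5   1.5]
rest [0.5781 0.3338 0.5326] 30.517088860464106 [-12.    1.8  47.4  57.7 -66.2 -37.9 -14.2 -18.4  48.4  58.  -62.  -33.8]
(array([0.5355, 0.3608, 0.071 ]), array([0.6599, 0.389 , 0.6428]))
(array([0.5812, 0.2833, 0.071 ]), array([0.6599, 0.389 , 0.6428]))
```

View pics/fit.png

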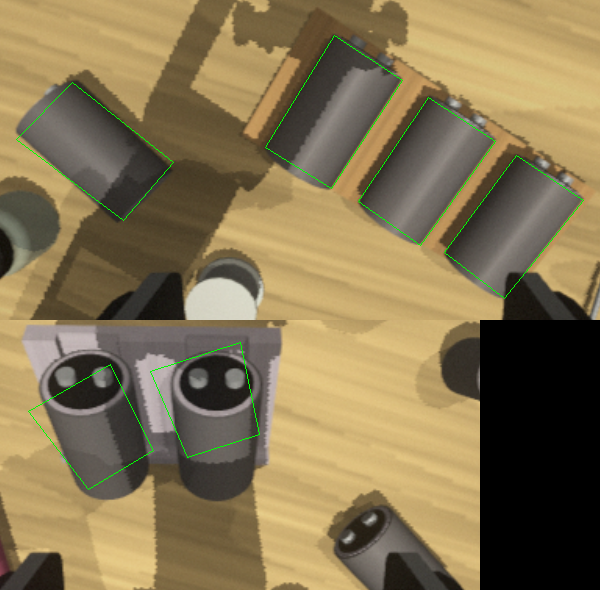

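The corners were paired with left and right swapped. I'll fix the order and refit.

```bash
sed -i 's/for w in(1,-1)\]/for w in(-1,1)]/' h.py
cat > fit.py <<'E'
from h import *
c1,i1=load("w1");c2,i2=load("w2")
cl=np.array([[(395,147),(460,183),(328,262),(392,297)],[(490,205),(554,248),(420,312),(480,352)],[(578,265),(642,308),(506,365),(565,405)]])/k
def rk(p):
    a=np.array([np.cos(p[2]),np.sin(p[2]),0]);y=np.array([-a[1],a[0],0]);return [corners(c1,np.array([p[0],p[1],.044])+y*o,a) for o in(.09,0,-.09)]
r=least_squares(lambda p:(np.array(rk(p))-cl).ravel(),[.545,-.19,-.25]);print("rack",r.x,np.degrees(r.x[2]));print(r.fun.reshape(3,8).round(1))
for j in range(3):
    g=lambda p:(corners(c1,np.array([p[0],p[1],.044]),np.array([np.cos(p[2]),np.sin(p[2]),0]))-cl[j]).ravel()
    q=least_squares(g,[.545,-.19+.09*(1-j),-.25]);print("base",q.x,abs(q.fun).max())
cr=np.array([(77,240),(130,192),(180,331),(231,283)])/k
def fr(p):
    a=np.array([np.cos(p[2]),np.sin(p[2]),0]);ct=np.array([p[0],p[1],.032])
    return np.r_[(corners(c1,ct,a)-cr).ravel(),proj(c2,ct+.0525*a)[0]-np.array((543,362))/k]
r3=least_squares(fr,[.479,.073,1]);print("r",r3.x,np.degrees(r3.x[2]),r3.fun.round(1))
L=[[(219,218),(251,317),(315,210),(328,300)],[(352,215),(357,312),(441,213),(435,312)]]
def ca(p,o):
    co,si=np.cos(p[2]),np.sin(p[2]);X=np.array([co,si,0]);Y=np.array([-si,co,0])
    return np.array([p[0],p[1],.071])-.023*X+o*Y, np.cos(np.radians(40))*X+np.array([0,0,np.sin(np.radians(40))])
def ld(pt,a,b):
    d=(b-a)/np.linalg.norm(b-a);v=np.array(pt)/k-a;return d[0]*v[1]-d[1]*v[0]
def fs(p):
    o=[]
    for off,l,T in((.045,L[0],(267,212)),(-.045,L[1],(396.5,212))):
        ct,a=ca(p,off);q=corners(c2,ct,a);o+=list(proj(c2,ct+.0525*a)[0]-np.array(T)/k)
        o+=[ld(l[0],q[0],q[2]),ld(l[1],q[0],q[2]),ld(l[2],q[1],q[3]),ld(l[3],q[1],q[3])]
    return np.array(o)
r4=least_squares(fs,[.58,.31,.27]);print("rest",r4.x,np.degrees(r4.x[2]),r4.fun.round(1))
for o in(.045,-.045):print(ca(r4.x,o))
E
python3 fit.py
```

```text
rack [ 0.5444 -0.1921 -0.2632] -15.082000987227314
[[-1.2 -1.5  1.3  4.  -1.4 -2.8 -0.   0.9]
 [-1.1  0.7  0.8  1.  -0.7 -0.6  0.8  1.2]
 [-0.8 -1.1  1.4 -0.6 -0.3 -2.4  1.1  1. ]]
base [ 0.5681 -0.1056 -0.232 ] 2.485038429519122
base [ 0.5452 -0.1919 -0.2629] 1.1037742442364618
base [ 0.5198 -0.2789 -0.2619] 1.78742400959743
r [0.4773 0.0759 1.0624] 60.86982011971474 [-0.8  2.5  4.3 -0.7 -2.   0.8  0.5 -2.9 -2.1 -0.3]
rest [0.5718 0.3221 0.2653] 15.198906541163366 [-0.5 -1.  -0.8  2.8 -0.9  0.4  0.1  1.3 -1.2  1.   1.6 -2.2]
(array([0.5378, 0.3595, 0.071 ]), array([0.7392, 0.2008, 0.6428]))
(array([0.5614, 0.2726, 0.071 ]), array([0.7392, 0.2008, 0.6428]))
```

Run:
```python
from h import *
m=bot.camera_model("wrist");M=np.linalg.inv(m["mount"])
for z in(-.011,.011):
  for x in(-.02,-.013,-.006,0):
    for w in (-.0427,.0427):
      X=M@np.array([x,w,z,1]);p=m["K"]@X[:3];print(z,x,w,(p[:2]/p[2]*k).round(0))
```

```text
-0.011 -0.02 -0.0427 [236. 388.]
-0.011 -0.02 0.0427 [576. 388.]
-0.011 -0.013 -0.0427 [244. 376.]
-0.011 -0.013 0.0427 [568. 376.]
-0.011 -0.006 -0.0427 [251. 366.]
-0.011 -0.006 0.0427 [560. 366.]
-0.011 0 -0.0427 [257. 358.]
-0.011 0 0.0427 [554. 358.]
0.011 -0.02 -0.0427 [243. 465.]
0.011 -0.02 0.0427 [568. 465.]
0.011 -0.013 -0.0427 [250. 450.]
0.011 -0.013 0.0427 [561. 450.]
0.011 -0.006 -0.0427 [257. 437.]
0.011 -0.006 0.0427 [554. 437.]
0.011 0 -0.0427 [262. 427.]
0.011 0 0.0427 [548. 427.]
```

>>> step_arm([
  [0, 31.6, 30.6],
  [0, 31.6, 30.6],
  [0, 31.6, 30.6],
  [0, 31.6, 30.6],
  [0, 31.6, 30.6],
  [34, 0, 0],
  [34, 0, 0],
  [34, 0, 0],
  [34, 0, 0],
  [34, 0, 0],
  [0, 0, 0],
  [0, 0, 0],
], fingers=[0.85, 0.85, 0.85, 0.85, 0.85, 0.85, 0.85, 0.85, 0.85, 0.85, 0.85, 0.85], roll=[0, 0, 0, 0, 0, -8.84, -8.84, -8.84, -8.84, -8.84, 0, 0])

```text
t: 4.7
position: [0.4777, 0.0766, 0.165]
orientation: [0.611, 0.357, -0.609, 0.358]
wrist_force: [-0.4, 1.3, 0.4]
gripper_width: 0.0725
```

Run:
```python
from h import *
c,im=shot("wrist","w3");s=bot.state();print(s["t"],s["position"],s["qpos"],s["gripper_width"],Ro.from_quat(s["orientation"]).as_matrix()[:,1])
a=np.radians(60.87);print(corners(c,np.array([.4773,.0759,.032]),np.array([np.cos(a),np.sin(a),0]))*k)
```

```text
4.75 [0.4781 0.0769 0.1656] [ 0.0424 -0.0402  1.6313 -0.0002  1.5465  0.5508] 0.07278812821358292 [ 0.8735 -0.4868  0.0035]
[[338.7563 184.6407]
 [465.9787 184.5892]
 [344.983  378.4898]
 [460.0261 378.3857]]
```

View pics/w3.png

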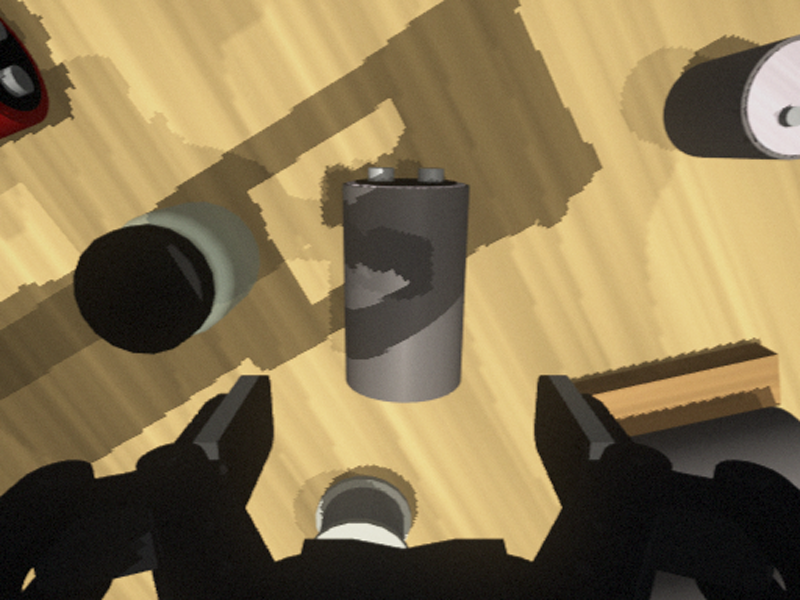

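r is the grey can, silhouette (343..469, 185) to (347..462, 385), 1.6 mm right of my estimate. I'll correct for that and grasp.

>>> step_arm([
  [30, 1.6, 2],
  [30, 0, 0],
  [30, 0, 0],
  [30, 0, 0],
  [20, 0, 0],
  [9.6, 0, 0],
  [0, 0, 0],
  [0, 0, 0],
  [0, 0, 0],
  [0, 0, 0],
  [-20, 0, 0],
  [-20, 0, 0],
], fingers=[0.85, 0.85, 0.85, 0.85, 0.85, 0.85, 0.6, 0.6, 0.6, 0.6, 0.6, 0.6], roll=[0, 0, 0, 0, 0, 0, 0, 0, 0, 0, 0, 0], newtons=50)

```text
t: 6.25
position: [0.4769, 0.0749, 0.0537]
orientation: [-0.609, -0.359, 0.61, -0.359]
wrist_force: [-0.4, 1.1, -2.7]
gripper_width: 0.0625
```

>>> step_arm([
  [-40, 0, 0],
  [-40, 0, 0],
  [-40, 0, 0],
  [-40, 0, 0],
  [-20, 0, 0],
  [0, 0, 0],
  [0, 0, 0],
  [0, 0, 0],
  [0, 47.5, -22.5],
  [0, 47.5, -22.5],
  [0, 47.5, -22.5],
  [0, 47.5, -22.5],
  [0, 47.5, -22.5],
  [0, 47.5, -22.5],
  [40, 0, 0],
  [0, 0, 0],
  [0, 0, 0],
], fingers=[0.6, 0.6, 0.6, 0.6, 0.6, 0.6, 0.6, 0.6, 0.6, 0.6, 0.6, 0.6, 0.6, 0.6, 0.6, 0.6, 0.6], roll=[9.5, 9.5, 9.5, 9.5, 9.5, 9.5, 9.5, 9.5, 0, 0, 0, 0, 0, 0, 0, 0, 0])

```text
t: 8.38
position: [0.5345, -0.2349, 0.1945]
orientation: [0.701, -0.092, -0.701, -0.092]
wrist_force: [-0.2, -0.0, -3.0]
gripper_width: 0.0628
```

```bash
cat >> h.py <<'E'
def goto(x,y,yaw=None):  # report remaining shift in current tool frame, roll
    s=bot.state();R=Ro.from_quat(s["orientation"]).as_matrix();d=R.T@(np.array([x,y,s["position"][2]])-s["position"])
    yw=np.degrees(np.arctan2(R[1,1],R[0,1]));print("t",s["t"],"pos",s["position"],"yaw",yw,"shift y,z mm",d[1:]*1e3,"roll",None if yaw is None else (yw-yaw+180)%360-180,"w",s["gripper_width"],"F",s["wrist_force"],"tilt",R[:,0])
    return R
E
python3 - <<'E'
from h import *
goto(.5327,-.2355,-105.1);c,im=shot("wrist","w4")
E
```

```text
t 8.375 pos [ 0.5345 -0.2349  0.1945] yaw -104.92948215367055 shift y,z mm [1.0469 1.5464] roll 0.1705178463294601 w 0.06275796956369552 F [-0.1696 -0.0075 -2.9864] tilt [ 0.0004 -0.0002 -1.    ]
```

View pics/w4.png

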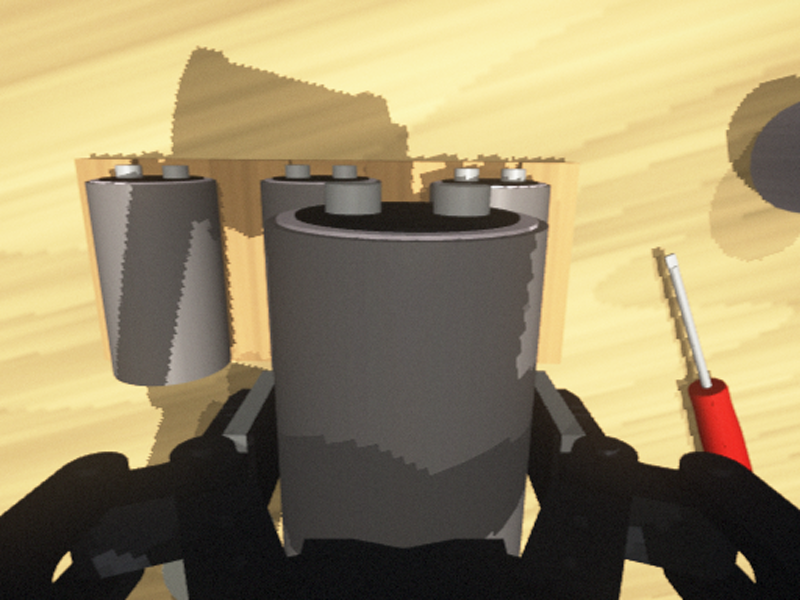

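Run:
```python
from h import *
c,im=load("w4")
s=bot.state();R=Ro.from_quat(s["orientation"]).as_matrix();p=s["position"]
for dz in(-3,0,3):
    print("held dz",dz,(corners(c,p+R@np.array([-.016,0,dz/1e3]),-R[:,2])*k).round(0).tolist())
def rk(q,o):
    a=np.array([np.cos(q[2]),np.sin(q[2]),0]);y=np.array([-a[1],a[0],0]);return corners(c,np.array([q[0],q[1],.044])+y*o,a)*k
def f(q):
    A,B,C=[rk(q,o) for o in(.09,0,-.09)]
    return np.r_[A[0]-(86,183),A[1]-(217,181),A[2][0]-112,A[3][0]-230,B[0]-(261,183),C[1]-(550,184)]
r=least_squares(f,[.5444,-.1921,-.263]);print(r.x,np.degrees(r.x[2]),r.fun.round(1))
```

```text
held dz -3 [[266.0, 208.0], [549.0, 208.0], [292.0, 596.0], [520.0, 598.0]]
held dz 0 [[267.0, 222.0], [548.0, 222.0], [293.0, 605.0], [519.0, 607.0]]
held dz 3 [[267.0, 235.0], [547.0, 235.0], [294.0, 614.0], [519.0, 615.0]]
[ 0.5445 -0.1908 -0.2682] -15.366660561169605 [-1.  -0.6 -0.4 -0.6  1.4  1.4 -1.2 -0.1  0.1  1.3]
```

>>> step_arm([
  [40, 0.2, 1.4],
  [40, 0, 0],
  [25, 0, 0],
  [8, 0, 0],
  [3, 0, 0],
  [2, 0, 0],
  [2, 0, 0],
  [0, 0, 0],
], fingers=[0.6, 0.6, 0.6, 0.6, 0.6, 0.6, 0.6, 0.6], roll=[0.3, 0, 0, 0, 0, 0, 0, 0])

```text
t: 9.43
position: [0.5331, -0.2353, 0.0742]
orientation: [0.701, -0.094, -0.701, -0.094]
wrist_force: [-0.5, -0.3, -3.8]
gripper_width: 0.0623
```

>>> step_arm([
  [1, 0, 0],
  [1, 0, 0],
  [0, 0, 0],
], fingers=[0.6, 0.6, 0.6], roll=[0, 0, 0])

```text
t: 9.8
position: [0.533, -0.2351, 0.0721]
orientation: [0.701, -0.094, -0.701, -0.094]
wrist_force: [-0.8, 0.7, -1.0]
gripper_width: 0.0628
```

>>> step_arm([
  [0.7, 0, 0],
  [0, 0, 0],
], fingers=[0.6, 0.6], roll=[0, 0])

```text
t: 10.05
position: [0.5332, -0.2352, 0.072]
orientation: [0.701, -0.094, -0.7, -0.094]
wrist_force: [-1.1, 2.1, 4.3]
gripper_width: 0.0627
```

>>> step_arm([
  [0, 0, 0],
  [0, 0, 0],
  [0, 0, 0],
  [-10, 0, 0],
  [-30, 0, 0],
  [-40, 0, 0],
  [-40, 0, 0],
  [-40, 0, 0],
  [0, 0, 0],
], fingers=[0.8, 0.85, 0.85, 0.85, 0.85, 0.85, 0.85, 0.85, 0.85], roll=[0, 0, 0, 0, 0, 0, 0, 0, 0])

```text
t: 11.18
position: [0.5347, -0.2361, 0.2369]
orientation: [0.704, -0.095, -0.697, -0.093]
wrist_force: [-0.5, -0.0, -0.2]
gripper_width: 0.0724
```

Run:
```python
from h import *
a=np.array([np.cos(np.radians(40+0)),0,0])
u=.012*np.cos(np.radians(40))*np.array([np.cos(.2653),np.sin(.2653)])
P=np.array([.5614,.2726])+u;print("P grip",P)
goto(*P,15.2-90);c,im=shot("wrist","w5")
```

```text
P grip [0.5703 0.275 ]
t 11.175 pos [ 0.5347 -0.2361  0.2369] yaw -105.26668564031236 shift y,z mm [-502.4647  100.2795] roll -30.466685640312363 w 0.0724358036267717 F [-0.5229 -0.0108 -0.1625] tilt [ 0.0092 -0.0053 -0.9999]
```

View pics/w5.png

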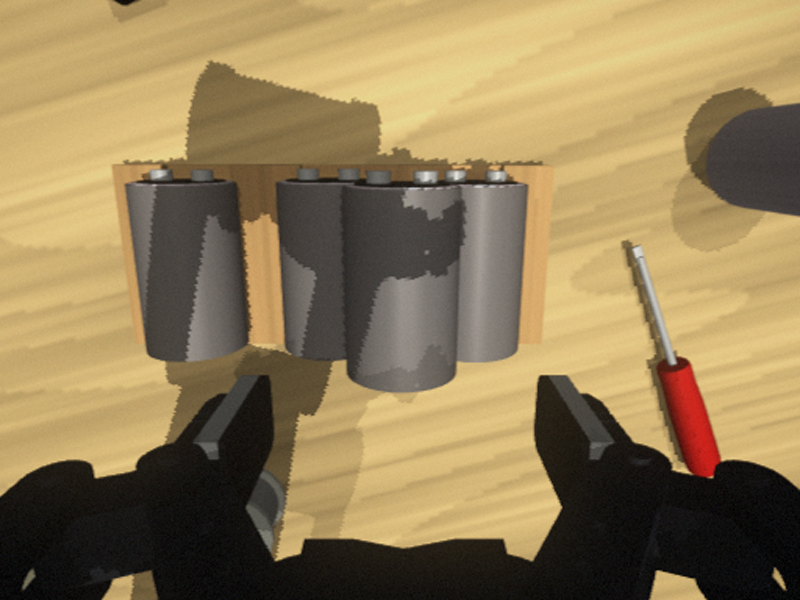

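r sits saddled in the right gap, with its end in line with the row and its terminals far-side. Now on to P.

>>> step_arm([
  [0, -56, 11],
  [0, -56, 11],
  [0, -56, 11],
  [0, -56, 11],
  [0, -56, 11],
  [0, -56, 11],
  [0, -56, 11],
  [0, -56, 11],
  [0, -54.4, 12.3],
  [0, 0, 0],
  [0, 0, 0],
  [0, 0, 0],
  [0, 0, 0],
  [0, 0, 0],
], fingers=[0.85, 0.85, 0.85, 0.85, 0.85, 0.85, 0.85, 0.85, 0.85, 0.85, 0.85, 0.85, 0.85, 0.85], roll=[0, 0, 0, 0, 0, 0, 0, 0, 0, -10.2, -10.2, -10.1, 0, 0])

```text
t: 12.98
position: [0.568, 0.2758, 0.23]
orientation: [-0.7, -0.093, 0.702, -0.093]
wrist_force: [0.4, -0.1, -0.4]
gripper_width: 0.0727
```

Run:
```python
from h import *
goto(.5703,.275,-74.8);c,im=shot("wrist","w6")
a=np.array([.7392,.2008,.6428])
for C in((.5614,.2726,.071),(.5378,.3595,.071)):
    C=np.array(C);print((corners(c,C,a)*k).round(0).tolist(),(proj(c,C+.0525*a)*k).round(0))
```

```text
t 12.975 pos [0.568  0.2758 0.23  ] yaw -74.9120847782627 shift y,z mm [ 1.3387 -1.9742] roll -0.11208477826269814 w 0.07268752639992146 F [ 0.4147 -0.0803 -0.4296] tilt [-0.0016 -0.0007 -1.    ]
[[343.0, 230.0], [470.0, 231.0], [358.0, 337.0], [454.0, 337.0]] [[407. 222.]]
[[166.0, 251.0], [290.0, 209.0], [226.0, 354.0], [318.0, 318.0]] [[227. 222.]]
```

View pics/w6.png

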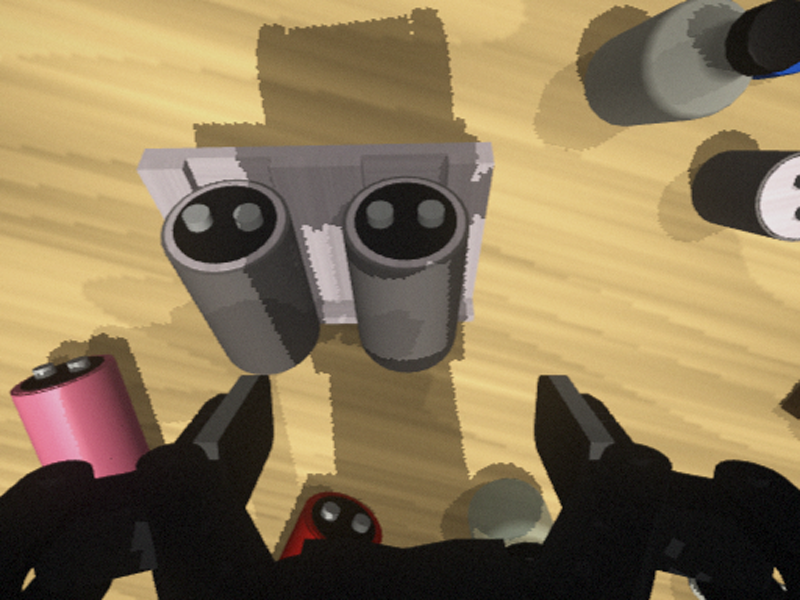

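>>> step_arm([
  [40, 1.3, -2],
  [40, 0, 0],
  [40, 0, 0],
  [30, 0, 0],
  [10, 0, 0],
  [7.3, 0, 0],
  [0, 0, 0],
  [0, 0, 0],
  [0, 0, 0],
  [0, 0, 0],
  [-8, 0, 0],
  [-12, 0, 0],
], fingers=[0.85, 0.85, 0.85, 0.85, 0.85, 0.85, 0.85, 0.6, 0.6, 0.6, 0.6, 0.6], roll=[0, 0, 0, 0, 0, 0, 0, 0, 0, 0, 0, 0])

```text
t: 14.52
position: [0.5696, 0.2749, 0.0825]
orientation: [-0.7, -0.093, 0.702, -0.094]
wrist_force: [0.5, -0.0, -3.7]
gripper_width: 0.0624
```

>>> step_arm([
  [-50, 0, 0],
  [-50, 0, 0],
  [-50, 0, 0],
  [0, 0, 0],
  [0, 42.3, 7.2],
  [0, 42.3, 7.2],
  [0, 42.3, 7.2],
  [0, 42.3, 7.2],
  [0, 42.3, 7.2],
  [43, 0, 0],
  [43, 0, 0],
  [43, 0, 0],
  [43, 0, 0],
  [0, 0, 0],
  [0, 0, 0],
], fingers=[0.6, 0.6, 0.6, 0.6, 0.6, 0.6, 0.6, 0.6, 0.6, 0.6, 0.6, 0.6, 0.6, 0.6, 0.6], roll=[0, 10.1, 10.1, 10.1, 0, 0, 0, 0, 0, 0, 0, 0, 0, 0, 0])

```text
t: 16.4
position: [0.4822, 0.0804, 0.0636]
orientation: [0.702, -0.093, -0.7, -0.093]
wrist_force: [1.1, 0.4, -2.3]
gripper_width: 0.0623
```

>>> step_arm([
  [5, 0, 0],
  [4, 0, -4],
  [4, 0, -5],
  [4, 0, -5],
  [4, 0, -5],
  [4, 0, -5],
  [0, 0, 0],
], fingers=[0.6, 0.6, 0.6, 0.6, 0.6, 0.6, 0.6], roll=[0, 0, 0, 0, 0, 0, 0], newtons=20)

```text
t: 17.27
position: [0.5073, 0.0733, 0.0396]
orientation: [0.703, -0.093, -0.699, -0.093]
wrist_force: [0.7, -1.0, 6.1]
gripper_width: 0.0625
```

>>> step_arm([
  [4, 0, -5],
  [4, 0, -5],
  [4, 0, -5],
  [4, 0, -5],
  [4, 0, -4],
  [2, 0, -2],
  [0, 0, 0],
], fingers=[0.6, 0.6, 0.6, 0.6, 0.6, 0.6, 0.6], roll=[0, 0, 0, 0, 0, 0, 0])

```text
t: 18.15
position: [0.529, 0.0675, 0.0143]
orientation: [-0.701, 0.093, 0.701, 0.093]
wrist_force: [-0.5, 0.3, 3.3]
gripper_width: 0.0622
```

Run:
```python
from h import *
R=goto(.5,.06);c,im=shot("wrist","w7")
s=bot.state();p=s["position"]
for off in(-16,-12,-8): print(off,(corners(c,p+R@np.array([-.016,0,-off/1e3]),-R[:,2])*k).round(0).tolist())
```

```text
t 18.15 pos [0.529  0.0675 0.0143] yaw -105.06958347719502 shift y,z mm [14.7541 26.0439] roll None w 0.0622463461939182 F [-0.4753  0.2794  3.2921] tilt [-0.0009  0.0002 -1.    ]
-16 [[273.0, 292.0], [541.0, 293.0], [297.0, 649.0], [515.0, 651.0]]
-12 [[272.0, 275.0], [543.0, 276.0], [296.0, 638.0], [516.0, 639.0]]
-8 [[270.0, 258.0], [544.0, 259.0], [295.0, 627.0], [517.0, 628.0]]
```

View pics/w7.png

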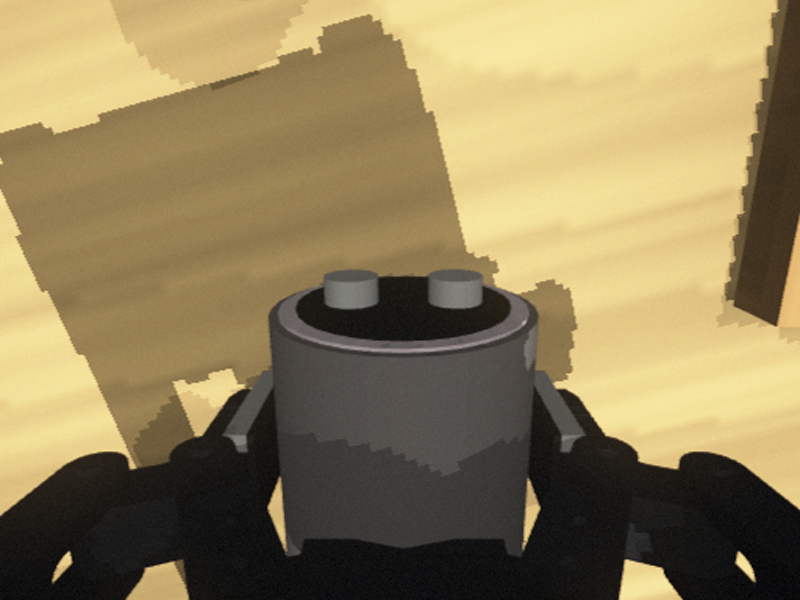

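```bash
cat >> h.py <<'E'
def face(c,ctr,a,r=.032):
    u=np.cross(a,[0,0,1]);u/=np.linalg.norm(u);v=np.cross(u,a);th=np.linspace(0,2*np.pi,73)
    q=proj(c,ctr+.0525*a+r*(np.outer(np.cos(th),u)+np.outer(np.sin(th),v)))*k
    return np.r_[q.min(0),q.max(0)]
E
python3 - <<'E'
from h import *
c,im=load("w7");s=bot.state();p=s["position"];R=Ro.from_quat(s["orientation"]).as_matrix()
def f(q):
    t=q[2];a=-R[:,2]*np.cos(t)-R[:,0]*np.sin(t);return face(c,p+R@np.array([q[0],0,q[1]]),a)-(269,277,538,353)
r=least_squares(f,[-.016,.012,.2]);x,z,t=r.x;print(r.x*1e3,np.degrees(t),r.fun.round(1))
print("lowest z", p[2]-x-.0525*abs(np.sin(t))-.032*np.cos(t))
c,im=load("w4")
E
```

```text
[-18.1284  21.1899 -10.3765] -0.5945281872766928 [3.7 0.  3.4 0. ]
lowest z -7.663449020564594e-05
```

The can is level on the table, with a tilt of about −0.6°, and the grip is 21 mm towards the terminals. I'll regrip at the middle.

>>> step_arm([
  [0, 0, 0],
  [0, 0, 0],
  [-1.7, 0, 10],
  [0, 0, 11],
  [0, 0, 0],
  [0, 0, 0],
  [0, 0, 0],
  [0, 0, 0],
  [0, 0, 0],
  [0, 0, 0],
  [-10, 0, 0],
  [-20, 0, 0],
], fingers=[0.8, 0.85, 0.85, 0.85, 0.85, 0.85, 0.6, 0.6, 0.6, 0.6, 0.6, 0.6], roll=[0, 0, 0, 0, 0, 0, 0, 0, 0, 0, 0, 0], newtons=50)

```text
t: 19.7
position: [0.5067, 0.0727, 0.0444]
orientation: [-0.699, 0.093, 0.703, 0.092]
wrist_force: [0.4, 0.2, -2.4]
gripper_width: 0.0625
```

Run:
```python
from h import *
goto(.5444+.0118,-.1912+.0434,-105.25);c,im=shot("wrist","w8")
s=bot.state();p=s["position"];R=Ro.from_quat(s["orientation"]).as_matrix()
for dz in(-2,0,2):print(dz,face(c,p+R@np.array([-.016,0,dz/1e3]),-R[:,2]).round(0))
# terminal rim: brightness profile along column through the face centre (between terminals), 800-scale rows
g=cv2.cvtColor(cv2.resize(im,None,fx=k,fy=k),cv2.COLOR_BGR2GRAY);print([(r,int(g[r,400:412].mean())) for r in range(190,260,3)])
g4=load("w4")[1];g4=cv2.cvtColor(cv2.resize(g4,None,fx=k,fy=k),cv2.COLOR_BGR2GRAY);print([(r,int(g4[r,400:412].mean())) for r in range(190,260,3)])
```

```text
t 19.7 pos [0.5067 0.0727 0.0444] yaw -105.07201483070942 shift y,z mm [ 200.02   -105.1789] roll 0.1779851692905936 w 0.0624633191684673 F [ 0.4201  0.1846 -2.3526] tilt [-0.006  -0.0003 -1.    ]
-2 [258. 190. 549. 221.]
0 [259. 197. 549. 232.]
2 [260. 204. 548. 244.]
[(190, 127), (193, 129), (196, 130), (199, 132), (202, 99), (205, 29), (208, 29), (211, 28), (214, 28), (217, 28), (220, 27), (223, 26), (226, 26), (229, 30), (232, 48), (235, 106), (238, 153), (241, 69), (244, 89), (247, 89), (250, 88), (253, 88), (256, 89), (259, 88)]
[(190, 118), (193, 116), (196, 116), (199, 116), (202, 47), (205, 30), (208, 29), (211, 30), (214, 29), (217, 30), (220, 28), (223, 27), (226, 27), (229, 32), (232, 63), (235, 119), (238, 157), (241, 71), (244, 91), (247, 91), (250, 91), (253, 92), (256, 91), (259, 92)]
```

>>> step_arm([
  [-50, 0, 0],
  [-60, 0, 0],
  [-50, 0, 0],
  [0, 50, -26.5],
  [0, 50, -26.5],
  [0, 50, -26.5],
  [0, 50, -26.5],
  [0, 0, 0],
  [0, 0, 0],
  [0, 0, 0],
], fingers=[0.6, 0.6, 0.6, 0.6, 0.6, 0.6, 0.6, 0.6, 0.6, 0.6], roll=[0.2, 0, 0, 0, 0, 0, 0, 0, 0, 0])

```text
t: 21.0
position: [0.5583, -0.1467, 0.206]
orientation: [-0.701, 0.093, 0.701, 0.094]
wrist_force: [-0.3, 0.3, -3.0]
gripper_width: 0.0624
```

Run:
```python
from h import *
goto(.5444+.0118,-.1912+.0434,-105.25)
```

```text
t 21.0 pos [ 0.5583 -0.1467  0.206 ] yaw -105.16985138674326 shift y,z mm [1.6404 1.6858] roll 0.08014861325673905 w 0.06244469906542878 F [-0.3094  0.3358 -2.9929] tilt [-0.0007  0.0006 -1.    ]
```

>>> step_arm([
  [45, 1.6, 0.7],
  [45, 0, 0],
  [28, 0, 0],
  [8, 0, 0],
  [3, 0, 0],
  [2, 0, 0],
  [1, 0, 0],
  [1, 0, 0],
  [0, 0, 0],
], fingers=[0.6, 0.6, 0.6, 0.6, 0.6, 0.6, 0.6, 0.6, 0.6], roll=[0, 0, 0, 0, 0, 0, 0, 0, 0])

```text
t: 22.12
position: [0.5586, -0.1492, 0.0754]
orientation: [0.702, -0.094, -0.7, -0.094]
wrist_force: [1.0, 3.4, 4.8]
gripper_width: 0.0625
```

>>> step_arm([
  [-2, -1.2, 1.5],
  [0, 0, 0],
  [1, 0, 0],
  [1, 0, 0],
  [0, 0, 0],
], fingers=[0.6, 0.6, 0.6, 0.6, 0.6], roll=[0, 0, 0, 0, 0])

```text
t: 22.75
position: [0.5565, -0.1481, 0.0744]
orientation: [0.701, -0.094, -0.701, -0.094]
wrist_force: [-2.1, 0.6, 4.4]
gripper_width: 0.0623
```

Run:
```python
from h import *
goto(.5444+.0118,-.1912+.0434,-105.25)
```

```text
t 22.75 pos [ 0.5565 -0.1481  0.0744] yaw -105.28765965776971 shift y,z mm [-0.2196  0.3204] roll -0.0376596577697228 w 0.062318375037070106 F [-2.0887  0.639   4.4002] tilt [ 0.0008 -0.0006 -1.    ]
```

>>> step_arm([
  [0, 0, 0],
  [0, 0, 0],
  [0, 0, 0],
  [-10, 0, 0],
  [-30, 0, 0],
  [-40, 0, 0],
  [-40, 0, 0],
  [-40, 0, 0],
  [0, 0, 0],
], fingers=[0.75, 0.85, 0.85, 0.85, 0.85, 0.85, 0.85, 0.85, 0.85], roll=[0, 0, 0, 0, 0, 0, 0, 0, 0])

```text
t: 23.88
position: [0.5583, -0.1486, 0.2393]
orientation: [0.705, -0.095, -0.697, -0.093]
wrist_force: [-0.2, 0.8, 0.3]
gripper_width: 0.0727
```

Run:
```python
from h import *
u=.012*np.cos(np.radians(40))*np.array([np.cos(.2653),np.sin(.2653)])
Q=np.array([.5378,.3595])+u;print(Q)
goto(*Q,-74.8);c,im=shot("wrist","w9")
```

```text
[0.5467 0.3619]
t 23.875 pos [ 0.5583 -0.1486  0.2393] yaw -105.262289561484 shift y,z mm [-489.4032  145.5739] roll -30.462289561484 w 0.07268005963771067 F [-0.2182  0.7545  0.2876] tilt [ 0.01   -0.0038 -0.9999]
```

View pics/w9.png

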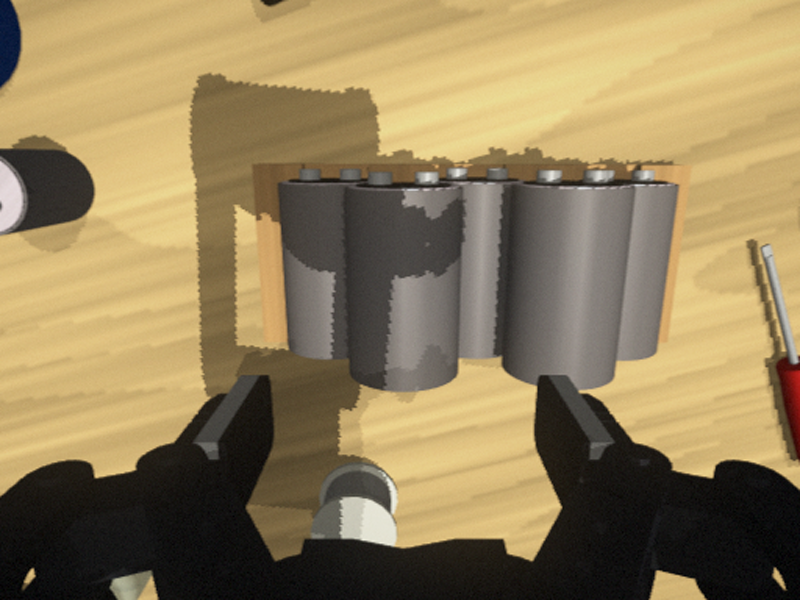

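P sits saddled at (405,285) beside r at (568,285), and all ends and terminals are in line. Now Q.

>>> step_arm([
  [0, -54.4, 16.2],
  [0, -54.4, 16.2],
  [0, -54.4, 16.2],
  [0, -54.4, 16.2],
  [0, -54.4, 16.2],
  [0, -54.4, 16.2],
  [0, -54.4, 16.2],
  [0, -54.4, 16.2],
  [0, -54.4, 16.2],
  [0, 0, 0],
  [0, 0, 0],
  [0, 0, 0],
  [0, 0, 0],
  [0, 0, 0],
], fingers=[0.85, 0.85, 0.85, 0.85, 0.85, 0.85, 0.85, 0.85, 0.85, 0.85, 0.85, 0.85, 0.85, 0.85], roll=[0, 0, 0, 0, 0, 0, 0, 0, 0, -10.2, -10.2, -10.1, 0, 0])

```text
t: 25.68
position: [0.5443, 0.3627, 0.2323]
orientation: [-0.7, -0.093, 0.702, -0.093]
wrist_force: [0.4, 0.4, -1.1]
gripper_width: 0.0727
```

Run:
```python
from h import *
goto(.5467,.3619,-74.8);c,im=shot("wrist","w10")
a=np.array([.7392,.2008,.6428]);C=np.array([.5378,.3595,.071])
print(face(c,C,a).round(0),(corners(c,C,a)*k).round(0).tolist())
g=cv2.cvtColor(cv2.resize(im,None,fx=k,fy=k),cv2.COLOR_BGR2GRAY).astype(int)
f=face(c,C,a);cx=int((f[0]+f[2])/2);cy=int((f[1]+f[3])/2)
print("row",cy+8,[(x,g[cy+8,x]) for x in list(range(int(f[0])-15,int(f[0])+15,2))+list(range(int(f[2])-15,int(f[2])+15,2))])
print("col",cx,[(y,g[y,cx-3:cx+4].mean().astype(int)) for y in list(range(int(f[1])-14,int(f[1])+16,2))+list(range(int(f[3])-16,int(f[3])+14,2))])
```

```text
t 25.675 pos [0.5443 0.3627 0.2323] yaw -74.90774705962016 shift y,z mm [ 1.3835 -2.1594] roll -0.10774705962018061 w 0.07271070312937539 F [ 0.3855  0.3637 -1.1413] tilt [-0.0015 -0.001  -1.    ]
[343. 177. 470. 272.] [[344.0, 229.0], [470.0, 230.0], [358.0, 335.0], [453.0, 336.0]]
row 232 [(328, np.int64(115)), (330, np.int64(159)), (332, np.int64(160)), (334, np.int64(161)), (336, np.int64(158)), (338, np.int64(156)), (340, np.int64(154)), (342, np.int64(128)), (344, np.int64(63)), (346, np.int64(65)), (348, np.int64(91)), (350, np.int64(103)), (352, np.int64(105)), (354, np.int64(98)), (356, np.int64(62)), (455, np.int64(77)), (457, np.int64(107)), (459, np.int64(109)), (461, np.int64(105)), (463, np.int64(88)), (465, np.int64(64)), (467, np.int64(61)), (469, np.int64(79)), (471, np.int64(93)), (473, np.int64(95)), (475, np.int64(93)), (477, np.int64(93)), (479, np.int64(93)), (481, np.int64(96)), (483, np.int64(95))]
col 406 [(162, np.int64(96)), (164, np.int64(97)), (166, np.int64(95)), (168, np.int64(95)), (170, np.int64(95)), (172, np.int64(95)), (174, np.int64(91)), (176, np.int64(93)), (178, np.int64(75)), (180, np.int64(83)), (182, np.int64(101)), (184, np.int64(67)), (186, np.int64(26)), (188, np.int64(20)), (190, np.int64(19)), (255, np.int64(19)), (257, np.int64(20)), (259, np.int64(19)), (261, np.int64(49)), (263, np.int64(97)), (265, np.int64(100)), (267, np.int64(99)), (269, np.int64(77)), (271, np.int64(58)), (273, np.int64(54)), (275, np.int64(66)), (277, np.int64(93)), (279, np.int64(96)), (281, np.int64(96)), (283, np.int64(95))]
```

>>> step_arm([
  [40, 1.3, -2],
  [40, 0, 0],
  [40, 0, 0],
  [30, 0, 0],
  [12, 0, 0],
  [7.6, 0, 0],
  [0, 0, 0],
  [0, 0, 0],
  [0, 0, 0],
  [0, 0, 0],
  [-8, 0, 0],
  [-12, 0, 0],
], fingers=[0.85, 0.85, 0.85, 0.85, 0.85, 0.85, 0.85, 0.6, 0.6, 0.6, 0.6, 0.6], roll=[0, 0, 0, 0, 0, 0, 0, 0, 0, 0, 0, 0])

```text
t: 27.22
position: [0.5456, 0.3616, 0.0821]
orientation: [-0.699, -0.093, 0.702, -0.094]
wrist_force: [0.1, 0.1, -4.8]
gripper_width: 0.0626
```

>>> step_arm([
  [-50, 0, 0],
  [-50, 0, 0],
  [-50, 0, 0],
  [0, 0, 0],
  [0, 48.2, -1.7],
  [0, 48.2, -1.7],
  [0, 48.2, -1.7],
  [0, 48.2, -1.7],
  [0, 48.2, -1.7],
  [0, 48.2, -1.7],
  [43, 0, 0],
  [43, 0, 0],
  [43, 0, 0],
  [43, 0, 0],
  [0, 0, 0],
  [0, 0, 0],
], fingers=[0.6, 0.6, 0.6, 0.6, 0.6, 0.6, 0.6, 0.6, 0.6, 0.6, 0.6, 0.6, 0.6, 0.6, 0.6, 0.6], roll=[0, 10.1, 10.1, 10.1, 0, 0, 0, 0, 0, 0, 0, 0, 0, 0, 0, 0])

```text
t: 29.22
position: [0.4827, 0.0803, 0.0636]
orientation: [0.702, -0.093, -0.7, -0.093]
wrist_force: [0.8, -0.3, -3.4]
gripper_width: 0.0628
```

>>> step_arm([
  [5, 0, 0],
  [4, 0, -4],
  [4, 0, -5],
  [4, 0, -5],
  [4, 0, -5],
  [4, 0, -5],
  [0, 0, 0],
], fingers=[0.6, 0.6, 0.6, 0.6, 0.6, 0.6, 0.6], roll=[0, 0, 0, 0, 0, 0, 0], newtons=20)

```text
t: 30.1
position: [0.508, 0.0731, 0.0396]
orientation: [0.703, -0.093, -0.699, -0.093]
wrist_force: [1.0, -2.4, 4.6]
gripper_width: 0.0626
```

Same behaviour as with P, so I'll continue.

>>> step_arm([
  [4, 0, -5],
  [4, 0, -5],
  [4, 0, -5],
  [4, 0, -5],
  [4, 0, -4],
  [2, 0, -2],
  [0, 0, 0],
], fingers=[0.6, 0.6, 0.6, 0.6, 0.6, 0.6, 0.6], roll=[0, 0, 0, 0, 0, 0, 0])

```text
t: 30.98
position: [0.5293, 0.0675, 0.014]
orientation: [-0.7, 0.093, 0.702, 0.093]
wrist_force: [-1.1, -0.0, 0.3]
gripper_width: 0.0628
```

Run:
```python
from h import *
goto(.5,.06);c,im=shot("wrist","w11")
for n in("w7","w11"):
    g=cv2.cvtColor(cv2.resize(load(n)[1],None,fx=k,fy=k),cv2.COLOR_BGR2GRAY).astype(int)
    print(n,[(y,int(g[y,400:412].mean())) for y in list(range(264,296,2))+list(range(330,366,2))])
    print([(x,int(g[316,x])) for x in list(range(258,300,3))+list(range(505,550,3))])
```

```text
t 30.975 pos [0.5293 0.0675 0.014 ] yaw -105.06843285147464 shift y,z mm [14.8194 26.337 ] roll None w 0.06277086501307516 F [-1.0747 -0.0355  0.2865] tilt [-0.0014  0.0004 -1.    ]
w7 [(264, 121), (266, 122), (268, 122), (270, 121), (272, 123), (274, 113), (276, 66), (278, 28), (280, 25), (282, 25), (284, 25), (286, 24), (288, 24), (290, 24), (292, 22), (294, 24), (330, 20), (332, 20), (334, 20), (336, 21), (338, 22), (340, 41), (342, 84), (344, 93), (346, 93), (348, 113), (350, 142), (352, 118), (354, 60), (356, 60), (358, 80), (360, 84), (362, 82), (364, 83)]
[(258, 131), (261, 131), (264, 129), (267, 110), (270, 62), (273, 58), (276, 63), (279, 88), (282, 99), (285, 101), (288, 97), (291, 98), (294, 97), (297, 80), (505, 34), (508, 78), (511, 101), (514, 105), (517, 107), (520, 110), (523, 106), (526, 105), (529, 75), (532, 66), (535, 62), (538, 90), (541, 119), (544, 119), (547, 120)]
w11 [(264, 120), (266, 123), (268, 121), (270, 122), (272, 122), (274, 123), (276, 121), (278, 109), (280, 59), (282, 28), (284, 25), (286, 25), (288, 25), (290, 24), (292, 23), (294, 24), (330, 18), (332, 21), (334, 19), (336, 20), (338, 18), (340, 19), (342, 18), (344, 22), (346, 22), (348, 58), (350, 92), (352, 91), (354, 91), (356, 120), (358, 143), (360, 105), (362, 58), (364, 61)]
[(258, 130), (261, 130), (264, 129), (267, 128), (270, 83), (273, 56), (276, 65), (279, 94), (282, 99), (285, 98), (288, 98), (291, 98), (294, 80), (297, 26), (505, 29), (508, 34), (511, 89), (514, 108), (517, 105), (520, 103), (523, 105), (526, 103), (529, 84), (532, 62), (535, 64), (538, 109), (541, 122), (544, 120), (547, 120)]
```

>>> step_arm([
  [0, 0, 0],
  [0, 0, 0],
  [-1.8, 0, 11],
  [0, 0, 11],
  [0, 0, 0],
  [0, 0, 0],
  [0, 0, 0],
  [0, 0, 0],
  [0, 0, 0],
  [0, 0, 0],
  [-10, 0, 0],
  [-20, 0, 0],
], fingers=[0.8, 0.85, 0.85, 0.85, 0.85, 0.85, 0.6, 0.6, 0.6, 0.6, 0.6, 0.6], roll=[0, 0, 0, 0, 0, 0, 0, 0, 0, 0, 0, 0], newtons=50)

```text
t: 32.52
position: [0.5062, 0.0729, 0.0444]
orientation: [-0.699, 0.093, 0.703, 0.092]
wrist_force: [0.1, 0.4, -4.1]
gripper_width: 0.0625
```

Run:
```python
from h import *
goto(.5447,-.1915,-105.25);c,im=shot("wrist","w12")
for n in("w8","w12"):
    g=cv2.cvtColor(cv2.resize(load(n)[1],None,fx=k,fy=k),cv2.COLOR_BGR2GRAY).astype(int)
    print(n,[(y,int(g[y,400:412].mean())) for y in list(range(194,212,2))+list(range(222,252,2))])
```

```text
t 32.525 pos [0.5062 0.0729 0.0444] yaw -105.07194723426448 shift y,z mm [ 245.2547 -105.9571] roll 0.1780527657355151 w 0.06246098059175695 F [ 0.1033  0.4124 -4.057 ] tilt [-0.0063 -0.0002 -1.    ]
w8 [(194, 128), (196, 130), (198, 131), (200, 133), (202, 99), (204, 37), (206, 29), (208, 29), (210, 27), (222, 26), (224, 26), (226, 26), (228, 28), (230, 31), (232, 48), (234, 94), (236, 136), (238, 153), (240, 111), (242, 77), (244, 89), (246, 89), (248, 89), (250, 88)]
w12 [(194, 130), (196, 131), (198, 132), (200, 134), (202, 125), (204, 42), (206, 29), (208, 29), (210, 29), (222, 27), (224, 26), (226, 25), (228, 26), (230, 29), (232, 43), (234, 84), (236, 118), (238, 152), (240, 127), (242, 77), (244, 86), (246, 89), (248, 89), (250, 89)]
```

>>> step_arm([
  [-60, 0, 0],
  [-60, 0, 0],
  [-60, 0, 0],
  [0, 49, -21],
  [0, 49, -21],
  [0, 49, -21],
  [0, 49, -21],
  [0, 49, -21],
  [0, 0, 0],
  [0, 0, 0],
  [0, 0, 0],
], fingers=[0.6, 0.6, 0.6, 0.6, 0.6, 0.6, 0.6, 0.6, 0.6, 0.6, 0.6], roll=[0.2, 0, 0, 0, 0, 0, 0, 0, 0, 0, 0])

```text
t: 33.95
position: [0.5452, -0.1897, 0.2261]
orientation: [-0.701, 0.093, 0.701, 0.094]
wrist_force: [-0.3, 0.6, -3.9]
gripper_width: 0.0622
```

Run:
```python
from h import *
goto(.5447,-.1915,-105.25)
```

```text
t 33.95 pos [ 0.5452 -0.1897  0.2261] yaw -105.17827696789826 shift y,z mm [ 1.8343 -0.0054] roll 0.07172303210174391 w 0.062231601373729545 F [-0.3492  0.5862 -3.9003] tilt [-0.0008  0.0007 -1.    ]
```

>>> step_arm([
  [45, 1, 0],
  [35, 0, 0],
  [14, 0, 0],
  [5, 0, 0],
  [2.6, 0, 0],
  [0, 0, 0],
  [0, 0, 0],
], fingers=[0.6, 0.6, 0.6, 0.6, 0.6, 0.6, 0.6], roll=[0, 0, 0, 0, 0, 0, 0])

```text
t: 34.83
position: [0.5457, -0.1923, 0.1263]
orientation: [0.702, -0.094, -0.7, -0.094]
wrist_force: [-0.5, 0.2, -4.3]
gripper_width: 0.0625
```

Run:
```python
from h import *
goto(.5447,-.1915,-105.25)
```

```text
t 34.825 pos [ 0.5457 -0.1923  0.1263] yaw -105.26923481537418 shift y,z mm [-0.5475  1.1439] roll -0.01923481537417615 w 0.062496594250528566 F [-0.499   0.1919 -4.2893] tilt [ 0.002 -0.001 -1.   ]
```

>>> step_arm([
  [2, -0.5, 1],
  [2, 0, 0],
  [1, 0, 0],
  [1, 0, 0],
  [0, 0, 0],
  [0, 0, 0],
], fingers=[0.6, 0.6, 0.6, 0.6, 0.6, 0.6], roll=[0, 0, 0, 0, 0, 0])

```text
t: 35.58
position: [0.5442, -0.1914, 0.1194]
orientation: [0.701, -0.094, -0.701, -0.094]
wrist_force: [-1.3, 0.1, -1.2]
gripper_width: 0.0625
```

>>> step_arm([
  [0.5, 0, 0],
  [0, 0, 0],
  [0, 0, 0],
], fingers=[0.6, 0.6, 0.6], roll=[0, 0, 0])

```text
t: 35.95
position: [0.5443, -0.1915, 0.1192]
orientation: [0.701, -0.094, -0.701, -0.094]
wrist_force: [-2.1, 0.0, 2.3]
gripper_width: 0.0622
```

Supported, with no sideways load. I'll open, rise, and back off toward the robot and left for a clear look.

>>> step_arm([
  [0, 0, 0],
  [0, 0, 0],
  [0, 0, 0],
  [-10, 0, 0],
  [-30, 0, 0],
  [-40, 0, 0],
  [-50, 0, 0],
  [-50, 0, 0],
  [0, 0, 0],
  [0, 0, 0],
], fingers=[0.75, 0.85, 0.85, 0.85, 0.85, 0.85, 0.85, 0.85, 0.85, 0.85], roll=[0, 0, 0, 0, 0, 0, 0, 0, 0, 0])

```text
t: 37.2
position: [0.5442, -0.1912, 0.2987]
orientation: [0.701, -0.094, -0.701, -0.094]
wrist_force: [-0.4, 0.3, -0.8]
gripper_width: 0.0726
```

Run:
```python
from h import *
goto(.5447,-.1915);c,im=shot("wrist","w13")
t=bot.get_image("side")[150:250,150:400]
A=cv2.resize(im,(640,480));B=cv2.resize(t,None,fx=1.2,fy=1.2);A[:B.shape[0],-B.shape[1]:]=B
cv2.imwrite("pics/fin.png",cv2.resize(A,(800,600),interpolation=cv2.INTER_CUBIC))
```

```text
t 37.2 pos [ 0.5442 -0.1912  0.2987] yaw -105.25935636903134 shift y,z mm [ 0.1725 -0.5525] roll None w 0.07262670957504307 F [-0.4203  0.2982 -0.7551] tilt [ 0.0006 -0.0003 -1.    ]
```

View pics/fin.png

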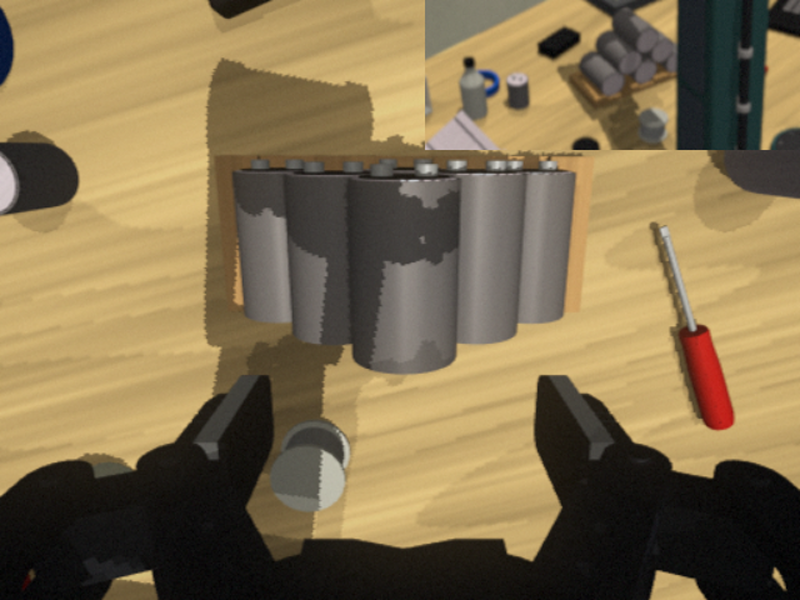

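The pyramid is standing 3-2-1, with the top can at (405,270) and all terminals far-side and in line. I'll hand in.

```bash
python3 -c "
from cell import bot
print(bot.job_done())"
```

```text
the job is handed in; nothing more can be done
None
```

The pyramid is built and handed in at about 37 s of the 72 s allowed. The capacitor from the table sits in the right gap, P in the left gap, and Q on top.

P and Q came off the rest tilted at 40°. I levelled each by touching its low end to the bare table and easing it flat, then regripped it at the middle before placing it.

- **Final picture:** the wrist and side pictures show a 3-2-1 stack. All terminals point the same way as the bottom row, the ends are in line, and the gripper is well clear.
- **Contact forces:** at each set-down the wrist force changed by about 6 to 8 N.
- **One correction:** P first touched down about 1 mm off centre, with about 3 N of sideways force. I lifted it 2 mm, shifted it 1.2 mm and set it down again, and the sideways force dropped to under 1 N across the row.
- **Not checked:** I did not measure every object on the bench against its starting position. I only looked at the ones visible in the pictures, and nothing appeared to have moved.

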